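# Close and clamp the loaded nut case

## Robot

A 6-joint arm with a two-finger parallel gripper is mounted at the origin on the work surface. World frame = base frame: x ahead of the robot, y to its left, z up, the work surface at z = 0. Lengths are in m, angles in rad, forces in N, time in s.
With the tool pointing down it reaches from about 0.35 to 0.85 m from the base axis. Payload 8.1 kg.
Tool frame: the origin (TCP) lies on the centre line of the jaws, within the pads' length; the fingertips stand robot.tips_ahead ahead of it and the grasp point (between the pads) lies 6 mm ahead of it (robot.tips_ahead is the distance from the TCP to the fingertips, in m); z points along the fingers, y is the line along which they close (so a half turn about z gives the same grasp; the last joint's range is limited). The gripper opens to 93 mm and grips with 3 to 60 N. Pads are 15 mm wide; open, the fingers measure 128 mm over their backs; the gripper's body (75 mm by 188 mm) begins 65 mm behind the grasp point.
Start: joints at [-1.369, 0.13, 1.488, -0, 1.523, -0.085], TCP at [0.17, -0.575, 0.244] pointing down, gripper open.
Joint ranges: [-2.96, 2.96], [-0.89, 2.26], [0.02, 2.5], [-1.34, 4.48], [0, 2.73], [-2.66, 2.66]. Speed limits (rad/s): [2.39, 2.39, 2.79, 3.14, 3.14, 3.14].

## Interface

Orientations are given as a rotation vector (axis times angle).
In Python, from plant import robot gives the robot as it stands.
- The arm moves only by the tool apply_moves, never from a script. Its arguments are lists of equal length, an entry for each row: "delta_pos": the shift along the tool's x, y, z in cm, a list of three; "twist": the turn about the tool's z in rad. A call has 1 to 8 rows; each row shifts and turns the commanded pose from where the row before left it, along the tool's axes as they then stand; what a row does not reach is not made up. A row lasts 1/8 s, in which the tool goes at most 62.5 mm and 10.7 degrees, less where a joint would pass 70% of its speed; a pose out of reach is approached as far as the arm can. A call with a gripper value outside its range is refused whole. "gripper" is the finger opening in cm, from 0 to 9.3, set as the call begins (left out, the last holds). The fingers move at their own pace and stop on an object; "squeeze" is the grip in N (left out, the last holds). Time passes only in rows, so rows that do not move let the fingers close. It gives the time, the measured TCP pose, the force, the opening and the grip force at its end, in the units of the state.
- robot.read_state(): the state, without advancing time (a new reading comes with each control period).
- robot.read_camera(name): name is "scene" or "top" or "wrist"; returns a dict with "frame" (384x512x3 uint8, red, green, blue), "vertical_fov" (degrees; the focal length in pixels is half the picture's height over the tangent of half this angle, whatever the lens; pixels are square), "cx", "cy" (the principal point, pixels), "R" (3x3) and "t" (3): a world point X has camera coordinates R X + t. Camera axes: x right, y down, z forward; pixel columns grow to the right and rows downward; lengths in m; the calibration is good to about 2 mm. A picture is of the moment at which its call begins. There is no depth.
- robot.close_job(): hands the job in; it is judged then, once.
The state is a dict: "t": time; "q": joint angles; "dq": joint speeds; "joint_torque": joint torques, N m; "tool_pos": TCP position; "orientation": TCP orientation; "force": force on the tool from outside, world axes, zero at the start; "wrist_torque": the same for the moment, N m; "opening": finger opening in m; "gripper_force": force on a finger pad.
Only numpy, scipy, OpenCV 4.12 (cv2) and the standard library are available. Lean on these libraries where they do the work, as an engineer would, in place of code of your own. Each camera call takes 0.05 s, during which the arm holds its last target. There are 200 camera calls.

## Task

The plywood case is packed with hex nuts: swing its lid fully shut, and only then swing the red-handled clamp arm over and all the way down onto the lid. Leave the loose nuts, the can and the wrench where they are.

Things in the scene. Friction and masses are not known exactly. Their poses are not given: they have to be found in the camera images.
- case: Open plywood case fixed to the bench, 180 (x) by 240 (y) by 85 mm high, walls 10 mm, packed with steel hex nuts. Origin: centre of its underside, on the bench. +z up; +x from its front to its hinged side (away from the robot); the clamp is on its -y side. Lid hinge axis: parallel to y at x = +90, z = 85.5 mm in this frame. Clamp hinge axis: parallel to x at y = -134, z = 111 mm.
- lid (a joint): Angle of the lid: 0 = shut, flat on the case rim; grows as it opens, upright at 1.57, at most 1.9. The lid is a plywood plate 180 x 240 x 10 mm; its underside passes through the hinge axis. The hinge is stiff: the lid stays where it is left and needs about 3 to 6 N at its free half to move.
- lid_edge (a point): Middle of the lid's free edge, on its outer face (the upper face when shut), 180 mm from the hinge and 10 mm above its underside; when shut it is at x = -90 mm, z = 95.5 mm in the case's frame.
- clamp (a joint): Angle of the clamp arm: 0 = down, lying level across the lid towards the case's +y; 1.57 = upright; more = leaning outwards (at most 2.2). It stays where it is left; about 2 N at the handle moves it. Its steel bracket's cheeks, at x = -18 and +18 mm in the case's frame, reach up to z = 122 mm.
- clamp_tip (a point): End of the clamp arm, on its centre line, 124 mm from the clamp hinge. The arm is a straight bar at x = 0 in the case's frame: steel, 24 mm wide, 12 mm thick, with a red handle 26 mm wide and 14 mm thick from 68 to 124 mm from the hinge. When down, its handle's top is at z = 118 mm and the black rubber foot under it meets the lid.
- nut_a: Loose steel hex ring nut lying flat beside the case, 65 mm across flats, 22 mm high, not to be disturbed. Origin: centre of its underside.
- nut_b: Loose brass hex ring nut lying flat in front of the case, 65 mm across flats, 22 mm high, not to be disturbed. Origin: centre of its underside.
- oil_can: Upright blue and yellow can, 60 mm in diameter, 150 mm high, not to be disturbed. Origin: centre of its underside.
- wrench: Steel wrench 160 mm long lying flat beside the case on the clamp's side, not to be disturbed. Origin: under its middle; its length is along its x.

How it is judged:
On the way, in this order (a step that is already met when the one before it is completed fails the run):
1. the lid is shut while the clamp is still up (value of joint lid below 0.04 rad and value of joint clamp above 1.2 rad), for 0.2 s.
2. the clamp arm is down on the shut lid (value of joint lid below 0.04 rad and value of joint clamp below 0.07 rad), for 0.2 s.
At the end, for the whole second after the job is handed in: The lid is shut (within 0.04 rad) and the clamp arm is down on it (within 0.07 rad), both at rest; the two loose nuts, the can and the wrench are within 30 mm of where they were and the can is upright (all of step 2 and velocity of joint each of clamp, lid below 0.05 rad/s and distance of each of nut_a, nut_b, oil_can, wrench from where it was at the start of the episode below 0.03 m and angle between oil_can's own z axis and vertical below 0.2 rad); the robot touches nothing.
It fails at once if the clamp arm is swung in past 1.2 rad while the lid is still open by more than 0.1 rad (value of joint clamp below 1.2 rad and value of joint lid above 0.1 rad).
It fails at once if a loose nut, the can or the wrench is shifted by more than 30 mm or the can is tipped (distance of any of nut_a, nut_b, oil_can, wrench from where it was at the start of the episode above 0.03 m or angle between oil_can's own z axis and vertical above 0.3 rad).
It also fails if it takes over 48 s, if anything falls off the work surface, if the arm or the gripper's body presses on something with over 40 N, if the wrist force passes 120 N, or if a joint passes its speed limit or range.

## Working session

There is one attempt and no reset: what is moved stays moved. The work goes in short steps, Python scripts to look and compute and a tool call to move; the robot and the scene stay as the last step left them, time stands still between calls to the robot, and variables do not carry over. Pictures are saved under pics/ and viewed, at most 10 in all, crops included, and the job is handed in when it is done.

Besides the shell and the picture viewer there is one more tool, called after ">>>" in YAML: its name, and indented under it one key for each argument. apply_moves: Moves the arm, as the interface text tells. Its arguments: {"type":"object","properties":{"delta_pos":{"type":"array"},"twist":{"type":"array"},"gripper":{"type":"number"},"squeeze":{"type":"number"}},"required":["delta_pos","twist"]}

```bash
mkdir -p pics
cat > h.py <<'E'
import numpy as np, cv2, json
from plant import robot
def cam(n,save=None):
    c=robot.read_camera(n); f=np.array(c["frame"])
    if save: cv2.imwrite(f"pics/{save}.png",f[...,::-1])
    c["f"]=f.shape[0]/2/np.tan(np.radians(c["vertical_fov"])/2); c["R"]=np.array(c["R"]);c["t"]=np.array(c["t"]);return c
def ray(c,u,v):
    d=c["R"].T@np.array([(u-c["cx"])/c["f"],(v-c["cy"])/c["f"],1]); o=-c["R"].T@c["t"]; return o,d/np.linalg.norm(d)
def onz(c,u,v,z):
    o,d=ray(c,u,v); return o+d*(z-o[2])/d[2]
def tri(r1,r2):
    (o1,d1),(o2,d2)=r1,r2
    s=np.linalg.lstsq(np.c_[d1,-d2],o2-o1,rcond=None)[0]; a=o1+s[0]*d1;b=o2+s[1]*d2
    return (a+b)/2,np.linalg.norm(a-b)
def proj(c,X):
    p=c["R"]@np.array(X)+c["t"]; return p[:2]/p[2]*c["f"]+[c["cx"],c["cy"]]
E
python3 - <<'E'
from h import *
a=cam("scene");b=cam("top")
im=np.hstack([a["frame"],b["frame"]])[...,::-1]
cv2.imwrite("pics/s.png",cv2.resize(np.array(a["frame"])[...,::-1],(800,600)));cv2.imwrite("pics/t.png",cv2.resize(np.array(b["frame"])[...,::-1],(800,600)))
s=robot.read_state();print(s, robot.tips_ahead)
for c in(a,b):print(c["vertical_fov"],-c["R"].T@c["t"],c["R"])
E
```

```text
{'t': 0.1, 'q': array([-1.36939435e+00,  1.31106490e-01,  1.48915518e+00, -9.76814079e-06,
        1.52301194e+00, -8.53805792e-02]), 'dq': array([-0.00018156,  0.00016685, -0.00099918, -0.00103566,  0.00096096,
        0.00133693]), 'joint_torque': array([ 1.77614515e-03, -5.61341000e+01, -4.93096054e+01,  7.70889851e-02,
        2.91563821e-02, -6.76446325e-05]), 'tool_pos': array([ 0.16965505, -0.57502225,  0.24268821]), 'orientation': array([-3.10769026e+00, -4.48695867e-01,  1.68297636e-04]), 'force': array([-0.13485242,  0.73035937, -0.02407496]), 'wrist_torque': array([-0.0170263 ,  0.07751718,  0.01019514]), 'gripper_force': 0.0, 'opening': 0.09288323224432327} 0.025
54.51484742313427 [ 1.06340306 -0.03149861  0.86027792] [[ 0.11349088  0.99344911  0.01336714]
 [ 0.81256408 -0.08506798 -0.57663078]
 [-0.57171622  0.07630399 -0.81689551]]
57.84192129158916 [0.44287578 0.07557207 0.9654872 ] [[-0.01610702 -0.99905091  0.04047027]
 [-0.99502232  0.01203483 -0.09892291]
 [ 0.09834197 -0.04186218 -0.9942718 ]]
```

View pics/s.png

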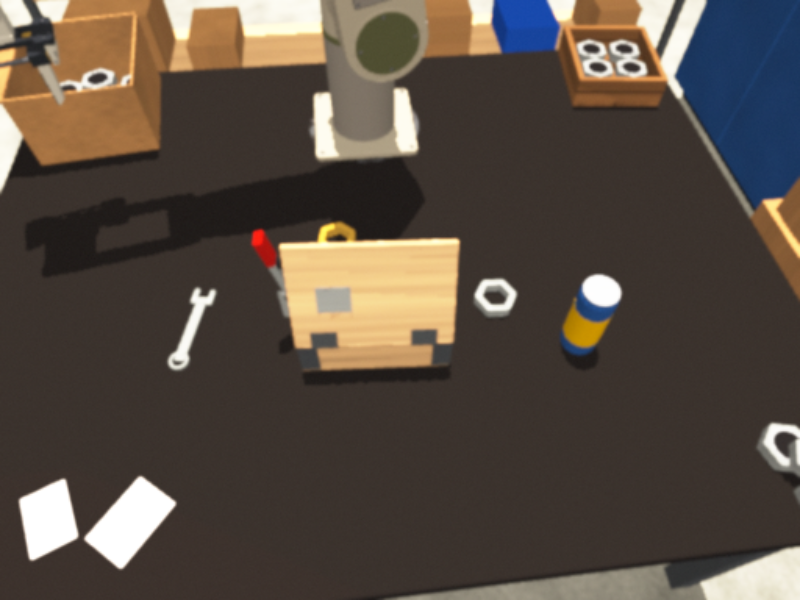

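View pics/t.png

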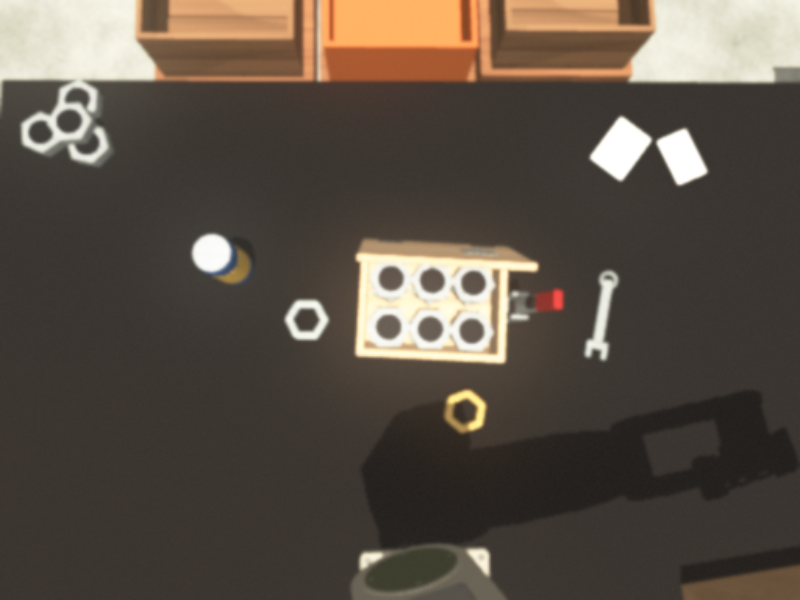

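The scene view (800x600) shows the lid standing nearly upright, with its free edge from (281,243) to (459,239). The red handle is at (264,248), leaning outwards. In the top view the case's front rim runs from (357,356) to (503,361), the lid's free edge from (357,258) to (537,268), the red handle is at (549,300), and the brass nut is at (466,411), in front of the case.

Run:
```python
from h import *
a=cam("scene");b=cam("top");k=.64
def red(c):
    f=c["frame"].astype(int); m=((f[...,0]>140)&(f[...,1]<70)&(f[...,2]<70)).astype(np.uint8)
    m[:120]=0; m[250:]=0
    n,l,s,ce=cv2.connectedComponentsWithStats(m); i=1+np.argmax(s[1:,4]); 
    r=cv2.minAreaRect(np.argwhere(l==i)[:,::-1].astype(np.float32)); return ce[i],cv2.boxPoints(r)/k
ra,ba=red(a);rb,bb=red(b);print("red",ra/k,rb/k,tri(ray(a,*ra),ray(b,*rb)));print(ba.round(),bb.round())
def wood(c,roi):
    f=cv2.cvtColor(c["frame"],cv2.COLOR_RGB2HSV); m=cv2.inRange(f,(8,40,110),(28,200,255))
    z=np.zeros_like(m);x0,y0,x1,y1=roi;z[y0:y1,x0:x1]=m[y0:y1,x0:x1]
    z=cv2.morphologyEx(z,cv2.MORPH_CLOSE,np.ones((25,25)));n,l,s,ce=cv2.connectedComponentsWithStats(z);i=1+np.argmax(s[1:,4])
    q=max(cv2.findContours((l==i).astype(np.uint8),0,2)[0],key=cv2.contourArea)
    h=cv2.convexHull(q);return cv2.approxPolyDP(h,2.5,True)[:,0]/k
print(wood(a,(165,145,305,245)).round(1).tolist());print(wood(b,(215,145,355,240)).round(1).tolist())
P=lambda c,u,v:(c,u*k,v*k)
# front rim corners top view; lid edge corners both
for n,u,v,z in[("FL",357,356,.085),("FR",503,361,.085),("FRside right top",508,361,.085)]:print(n,onz(b,u*k,v*k,z))
for n,p,q in[("lidL(-y)",(281,243),(537,267)),("lid+y",(459,239),(357,258))]:
    print(n,tri(ray(a,p[0]*k,p[1]*k),ray(b,q[0]*k,q[1]*k)))
for n,u,v in[("hinge bottom -y",305,370),("bottom +y",449,366)]:print(n,onz(a,u*k,v*k,0))
for n,u,v,z in[("nut_b",466,411,.022),("nut_a",307,320,.022),("can",212,253,.15),("wr1",608,277,0.005),("wr2",597,352,.005)]:print(n,onz(b,u*k,v*k,z))
```

```text
red [262.95171801 247.13418246] [548.3004386  300.38377193] (array([ 0.51267039, -0.1691526 ,  0.20883221]), np.float64(0.0007020146222617107))
[[247. 235.]
 [260. 227.]
 [279. 261.]
 [265. 269.]] [[538. 289.]
 [562. 289.]
 [562. 308.]
 [538. 308.]]
[[278.1, 243.8], [320.3, 226.6], [456.2, 237.5], [453.1, 340.6], [425.0, 365.6], [320.3, 368.8], [293.8, 345.3], [268.8, 268.8]]
[[360.9, 240.6], [504.7, 245.3], [535.9, 260.9], [534.4, 309.4], [504.7, 362.5], [356.2, 356.2], [354.7, 253.1]]
FL [0.43807637 0.10669708 0.085     ]
FR [ 0.4261217  -0.12993432  0.085     ]
FRside right top [ 0.42598451 -0.13813195  0.085     ]
lidL(-y) (array([ 0.55247357, -0.136452  ,  0.26234452]), np.float64(0.003577414855892534))
lid+y (array([0.5674368 , 0.10095498, 0.25891001]), np.float64(0.003063870777937538))
hinge bottom -y [ 0.60541032 -0.1378427   0.        ]
bottom +y [6.23360647e-01 9.87528633e-02 1.11022302e-16]
nut_b [ 0.34054196 -0.07740138  0.022     ]
nut_a [0.5010456  0.19463763 0.022     ]
can [0.59585017 0.32036528 0.15      ]
wr1 [ 0.57278317 -0.34613685  0.005     ]
wr2 [ 0.43774636 -0.31869591  0.005     ]
```

>>> apply_moves:
  delta_pos:
    - [0,0,-4]
    - [0,0,-4]
    - [0,0,-4]
    - [0,0,-4]
    - [0,0,0]
  twist: [0.09,0.09,0.09,0.08,0]
  gripper: 0

```text
t: 0.82
tool_pos: [0.17, -0.5766, 0.4081]
orientation: [3.133, -0.1, 0.003]
force: [0.9, 0.5, -1.1]
opening: 0.0477
gripper_force: 0.0
```

>>> apply_moves:
  delta_pos:
    - [2.9,-3.9,0]
    - [2.9,-3.9,0]
    - [2.9,-3.9,0]
    - [2.9,-3.9,0]
    - [2.9,-3.9,0]
    - [2.9,-3.9,0]
    - [2.9,-3.9,0]
    - [2.9,-3.9,0]
  twist: [0,0,0,0,0,0,0,0]

```text
t: 1.82
tool_pos: [0.4216, -0.2773, 0.4022]
orientation: [-3.139, 0.098, 0.002]
force: [0.3, -0.8, -0.4]
opening: 0.0005
gripper_force: 0.0
```

>>> apply_moves:
  delta_pos:
    - [2.9,-3.9,0]
    - [2.9,-3.9,0]
    - [2.9,-3.9,0]
    - [2.9,-3.9,0]
    - [2.9,-3.9,0]
    - [2.9,-3.9,0]
    - [2.9,-3.9,0]
    - [0,0,0]
  twist: [0,0,0,0,0,0,0,0]

```text
t: 2.82
tool_pos: [0.6417, -0.0162, 0.4003]
orientation: [-3.139, 0.092, 0.007]
force: [0.1, -0.1, -0.8]
opening: 0.0003
gripper_force: 0.0
```

>>> apply_moves:
  delta_pos:
    - [1.5,-3,0]
    - [0,0,3]
    - [0,0,3]
    - [0,0,3]
    - [0,0,3]
    - [0,0,3]
    - [0,0,3]
    - [0,0,0]
  twist: [0,0,0,0,0,0,0,0]

```text
t: 3.82
tool_pos: [0.6551, 0.0091, 0.2196]
orientation: [3.14, -0.1, -0.011]
force: [0.6, -0.2, 0.4]
opening: 0.0005
gripper_force: 0.0
```

Run:
```python
from h import *
a=cam("scene");print(robot.read_state()["tool_pos"])
cv2.imwrite("pics/s2.png",cv2.resize(np.array(a["frame"])[100:260,120:340,::-1],None,fx=3,fy=3))
```

```text
[0.65631374 0.00914742 0.22217816]
```

View pics/s2.png

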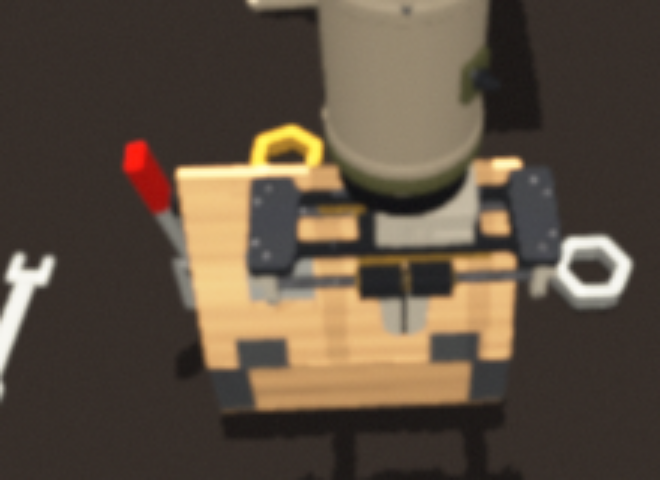

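>>> apply_moves:
  delta_pos:
    - [-2,0,-1]
    - [-2,0,0]
    - [-1.2,0,0]
    - [-1.1,0,0]
    - [-0.9,0,0.3]
    - [-0.9,0,0.3]
    - [-0.8,0,0.4]
    - [-0.8,0,0.4]
  twist: [0,0,0,0,0,0,0,0]

```text
t: 4.88
tool_pos: [0.5604, 0.016, 0.2193]
orientation: [-3.14, 0.099, 0.0]
force: [0.6, -0.1, 1.5]
opening: 0.0003
gripper_force: 1.4
```

>>> apply_moves:
  delta_pos:
    - [-0.8,0,0.5]
    - [-0.8,0,0.6]
    - [-0.7,0,0.6]
    - [-0.6,0,0.7]
    - [-0.6,0,0.7]
    - [-0.5,0,0.8]
  twist: [0,0,0,0,0,0]

```text
t: 5.62
tool_pos: [0.5205, 0.0186, 0.1801]
orientation: [-3.14, 0.099, 0.001]
force: [-0.9, 0.1, 3.0]
opening: 0.0006
gripper_force: 1.2
```

Run:
```python
from h import *
a=cam("scene");s=robot.read_state();print(s["tool_pos"],s["force"])
cv2.imwrite("pics/s3.png",cv2.resize(np.array(a["frame"])[100:260,120:340,::-1],None,fx=3,fy=3))
```

```text
[0.51946083 0.0186363  0.17868708] [ 0.46039452 -0.27762457  0.99059053]
```

View pics/s3.png

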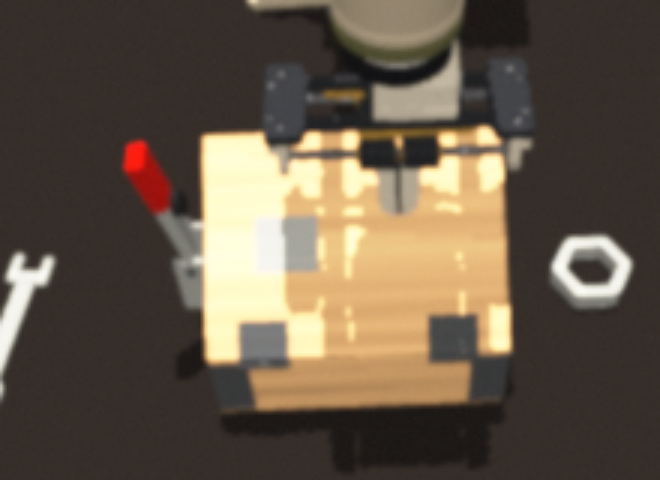

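The lid is following the fingers and is about half closed; the handle is unchanged at (150,175) in the crop. I'll carry on to shut it.

>>> apply_moves:
  delta_pos:
    - [-0.4,0,0.8]
    - [-0.4,0,0.8]
    - [-0.4,0,0.8]
    - [-0.3,0,0.8]
    - [-0.3,0,0.8]
    - [-0.2,0,0.7]
    - [0,0,0.6]
    - [0,0,0.5]
  twist: [0,0,0,0,0,0,0,0]

```text
t: 6.68
tool_pos: [0.5004, 0.0198, 0.1219]
orientation: [-3.14, 0.099, 0.002]
force: [-1.7, 0.2, 2.2]
opening: 0.0002
gripper_force: 1.0
```

>>> apply_moves:
  delta_pos:
    - [0,0,0.2]
    - [0,0,0.1]
    - [0,0,0]
  twist: [0,0,0]

```text
t: 7.05
tool_pos: [0.5004, 0.0198, 0.1206]
orientation: [3.14, -0.099, -0.003]
force: [-9.6, 0.6, 14.3]
opening: 0.0006
gripper_force: 7.3
```

>>> apply_moves:
  delta_pos:
    - [0,0,0]
    - [0,0,-3]
    - [0,0,-5]
    - [0,0,-5]
    - [0,0,-5]
    - [1.2,4,0]
    - [1.3,5,0]
    - [0,5,0]
  twist: [0,0,0,0,0,0,0,0]

```text
t: 8.05
tool_pos: [0.5175, -0.1229, 0.2994]
orientation: [3.14, -0.098, 0.0]
force: [0.0, 0.8, -0.3]
opening: 0.0
gripper_force: 0.0
```

>>> apply_moves:
  delta_pos:
    - [0,5,0]
    - [0,5,0]
    - [0,0,0]
  twist: [0,0,0]

```text
t: 8.43
tool_pos: [0.5101, -0.2245, 0.299]
orientation: [3.139, -0.106, -0.001]
force: [-0.1, 0.2, -0.8]
opening: 0.0003
gripper_force: 0.0
```

Run:
```python
from h import *
a=cam("scene");b=cam("top");s=robot.read_state();print(s["tool_pos"],s["orientation"],s["force"])
R=[]
for c in(a,b):
    f=c["frame"].astype(int); m=((f[...,0]>140)&(f[...,1]<70)&(f[...,2]<70)).astype(np.uint8);m[:120]=0;m[250:]=0
    n,l,st,ce=cv2.connectedComponentsWithStats(m);i=1+np.argmax(st[1:,4]);print(ce[i],st[i]);R.append(ray(c,*ce[i]))
print(tri(*R))
k=np.array(a["frame"])[100:260,120:340,::-1];j=np.array(b["frame"])[100:260,200:420,::-1]
cv2.imwrite("pics/s4.png",cv2.resize(np.hstack([k,j]),None,fx=1.8,fy=1.8))
```

```text
[ 0.51066075 -0.22150765  0.29918752] [-3.13920564e+00  1.01370279e-01  8.69854225e-04] [-1.29047207  0.35229964 -0.32667416]
[166.60176991 156.04424779] [162 147  12  23 113]
[355.66666667 191.15686275] [353 186   7  12  51]
(array([ 0.5141836 , -0.17349657,  0.21951437]), np.float64(0.004690665967920579))
```

View pics/s4.png

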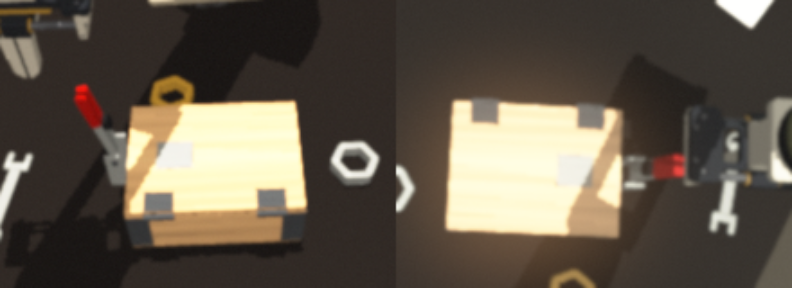

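The lid lies flat and shut, the nuts, can and wrench are unchanged, and the handle is still up and leaning out. The gripper is just outside it, in the right half at (730,145). Next I descend and push the handle over.

>>> apply_moves:
  delta_pos:
    - [0,0,3]
    - [0,0,3]
    - [0,0,1.5]
    - [0,0,0]
    - [0,-2,0]
    - [0,-1.5,0]
    - [0,-1.3,0]
    - [0,0,0]
  twist: [0,0,0,0,0,0,0,0]

```text
t: 9.52
tool_pos: [0.5141, -0.1721, 0.2251]
orientation: [-3.14, 0.096, -0.001]
force: [0.9, -1.5, -0.1]
opening: 0.0004
gripper_force: 0.0
```

>>> apply_moves:
  delta_pos:
    - [0,-0.8,0]
    - [0,-0.8,0.1]
    - [0,-0.8,0]
    - [0,-0.8,0.2]
    - [0,-0.8,0.3]
    - [0,-0.8,0.4]
    - [0,-0.7,0.5]
    - [0,-0.7,0.6]
  twist: [0,0,0,0,0,0,0,0]

```text
t: 10.52
tool_pos: [0.5178, -0.111, 0.2033]
orientation: [-3.14, 0.099, -0.0]
force: [0.2, -0.5, 2.7]
opening: 0.0009
gripper_force: 0.7
```

>>> apply_moves:
  delta_pos:
    - [0,-0.7,0.7]
    - [0,-0.6,0.7]
    - [0,-0.6,0.8]
    - [0,-0.5,0.8]
    - [0,-0.5,0.8]
    - [0,-0.4,0.8]
    - [0,-0.1,0.7]
    - [0,0,0.4]
  twist: [0,0,0,0,0,0,0,0]

```text
t: 11.52
tool_pos: [0.5197, -0.0773, 0.146]
orientation: [-3.139, 0.099, 0.001]
force: [-0.1, 1.0, 1.9]
opening: 0.0005
gripper_force: 0.7
```

>>> apply_moves:
  delta_pos:
    - [0,0,0.3]
    - [0,0,0.2]
    - [0,0,0.1]
    - [0,0,0]
  twist: [0,0,0,0]

```text
t: 12.02
tool_pos: [0.52, -0.0776, 0.143]
orientation: [-3.14, 0.099, -0.001]
force: [-10.9, 4.5, 19.0]
opening: 0.0006
gripper_force: 9.7
```

Firm contact at tip z 0.118 m, which matches the expected handle top. Next I retract and check.

>>> apply_moves:
  delta_pos:
    - [0,0,0]
    - [0,0,-3]
    - [0,0,-5]
    - [0,0,-5]
    - [-5,0,0]
    - [-5,0,0]
    - [-5,0,0]
    - [0,0,0]
  twist: [0,0,0,0,0,0,0,0]

```text
t: 13.02
tool_pos: [0.3683, -0.0681, 0.2709]
orientation: [3.139, -0.101, 0.003]
force: [-0.3, -0.3, 0.6]
opening: 0.0004
gripper_force: 0.0
```

Run:
```python
from h import *
a=cam("scene");b=cam("top");s=robot.read_state();print(s["tool_pos"],s["force"])
R=[]
for c in(a,b):
    f=c["frame"].astype(int); m=((f[...,0]>140)&(f[...,1]<70)&(f[...,2]<70)).astype(np.uint8);m[:120]=0;m[250:]=0
    n,l,st,ce=cv2.connectedComponentsWithStats(m)
    if n>1: i=1+np.argmax(st[1:,4]);print(ce[i],st[i]);R.append(ray(c,*ce[i]))
if len(R)>1:print(tri(*R))
k=np.array(a["frame"])[100:260,120:340,::-1];j=np.array(b["frame"])[100:260,200:420,::-1]
cv2.imwrite("pics/s5.png",cv2.resize(np.hstack([k,j]),None,fx=1.8,fy=1.8))
```

```text
[ 0.37054715 -0.06844608  0.27117932] [-0.42472164  0.66365572  0.11370815]
[223.11734694 182.04081633] [213 177  21  11 196]
```

View pics/s5.png

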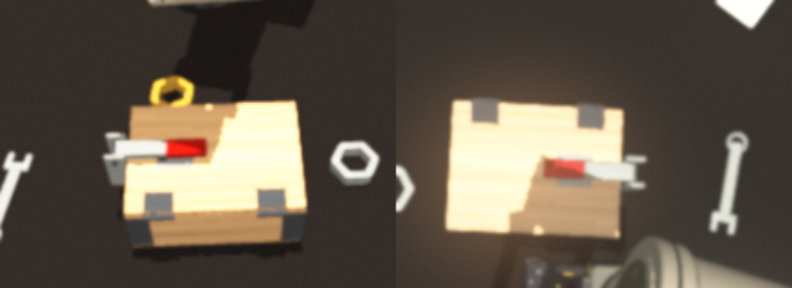

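The clamp lies level across the shut lid (handle at (185,148) in the left half), and the nuts and wrench have not moved.

```bash
python3 -c "
from plant import robot
print(robot.close_job())"
```

```text
the job is handed in; nothing more can be done
None
```

I shut the lid first, then swung the clamp arm down onto it. The robot is clear, the nuts and wrench look unmoved, and the job is handed in; it gave no verdict, and I didn't recheck the can at the end.

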